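# Clamp the film carrier under the video microscope

### The job

First turn the turns counter's reset knob all the way back to its zero stop. Then crank the vise handle clockwise, as seen from the handle's end, until the jaw has pushed the aluminium film carrier against the backstop and holds it firmly and squarely, flat on the vise bed; tighten it by feel, well past first contact but without straining it, and let go. Leave the other things on the bench where they are.

Things in the scene. Friction and masses are not known exactly. Their poses are not given: they have to be found in the camera images.
- station: Fixed station: black base plate 220 (x) x 300 (y) x 20 mm, vise bed 90 mm wide, top at z = 80 mm. Origin: centre of the underside; z up, the vise screw runs along y, crank at the -y end. A column 26 mm thick, 440 mm tall stands at x = 93, y = 30 mm. Backstop with a springy rubber face on the bed, facing -y at about y = 60 mm, set anew each day up to 5 mm either way, not measured.
- light_bar (a point): Middle of the outer (-y) lower edge of the station's black light bar, 250 mm above the table; bar 200 (x) x 22 (y) x 18 (z) mm, station's axes. It hangs over the inner half of the crank knob, so the gripper must come to the knob leaning outward, the hand towards -y by 30 to 40 degrees from vertical.
- scope (a point): Middle of the underside of the black microscope tube, 215 mm above the table, station's axes; the tube and the red camera on it are up to 60 mm thick and reach up to 475 mm above the table.
- crank_axis (a point): Point on the crank's axis of rotation, 105 mm above the table, in the plane of the middle of the knob's grip length. Same axes as the station: the crank axis is its y axis; the knob circles in its x-z plane.
- crank_knob (a point): Middle of the free length of the red crank knob, a freely spinning cylinder 22 mm thick and 50 mm long that lies along the station's y axis, 40 mm from the crank axis; the steel crank arm is at its +y end (25 mm from this point at the nearest), the other end is free. Its y axis is the knob's axis; its z axis points from the crank axis to the knob.
- crank (a joint): Angle of the crank (rad), growing as it is tightened: right-handed about the station's y axis, so clockwise as seen from the handle's end. The knob is straight up at whole multiples of 2 pi, and the jaw closes 12 mm a turn. Stiff (5 N at the knob) and self-locking. It starts between 9.4 and 13.1. Firm is 5 to 14 N more at the knob than when running free.
- jaw: Moving jaw of the vise, steel block with a brass-coloured face, 90 (x) x 35 (y) x 50 (z) mm, driven by the crank along the station's y axis. Origin: on its gripping face (which looks to +y), at the middle of its lower edge on the bed.
- carrier: Film carrier, aluminium block 110 (x) x 40 (y) x 45 (z) mm, 0.4 kg, with a pale film coupon on top, lying loose on the vise bed between jaw and backstop, a few mm free on both sides and slightly askew. Origin: centre of its underside.
- reset (a joint): Angle of the counter's reset knob (rad): 0 at the zero stop, growing clockwise from above, so zeroing turns it anticlockwise. It starts between 0.7 and 1.4.
- reset_grip (a point): On the reset knob's upright axis, at the height to grip it, 97 mm above the table: black bar grip 42 mm long (along this point's own x axis, turning with the knob), 14 mm thick, top 7 mm above this point, its white mark on the -x half; it stands on a black disc 44 mm across whose top is 23 mm below this point.
- counter: Turns counter, fixed white box 100 (x) x 110 (y) x 60 (z) mm with four number windows in its -x side and the reset knob in the middle of its top. Origin: centre of its underside.
- bottle: Clear bottle, 68 mm thick, 160 mm tall, loose. Origin: centre of its underside. Leave alone.
- tape: Roll of tan tape lying flat, 100 mm across, 24 mm high, loose. Origin: centre of its underside. Leave alone.
- cap: Orange bottle cap, 40 mm across, 15 mm high, loose. Origin: centre of its underside. Leave alone.
- terminal: Black handheld terminal lying flat, 160 (x) x 85 (y) x 25 mm, loose. Origin: centre of its underside. Leave alone.
- torch: Black pocket torch, 132 mm long (x), 24 mm thick, loose. Origin: centre of its underside. Leave alone.
Not all that is in view belongs to the job. Leave any orange, pink or red look-alike of the counter alone.

How it is judged:
By the outcome, as a careful person would: the job done as asked, in the order asked, and still so for the second after the job is handed in, with the robot touching nothing.
It also fails if it takes over 72 s, if anything falls off the work surface, if the arm or the gripper's body presses on something with over 40 N, if the wrist force passes 120 N, or if a joint passes its speed limit or range.

### The arm

A 6-joint arm with a two-finger parallel gripper is mounted at the origin on the work surface. World frame = base frame: x ahead of the robot, y to its left, z up, the work surface at z = 0. Lengths are in m, angles in degrees, forces in N, time in s.
With the tool pointing down it reaches from about 0.275 to 0.85 m from the base axis. Payload 19 kg.
Tool frame: the origin (TCP) lies at the very end of the fingers, on their centre line; the grasp point (between the pads) lies grip_point_offset behind it (grip_point_offset is the distance from the TCP to the grasp point, in m); z points along the fingers, y is the line along which they close (so a half turn about z gives the same grasp; the last joint's range is limited). The gripper opens to 85 mm and grips with 20 to 120 N. Pads are 22 mm wide; open, the fingers measure 114 mm over their backs; the gripper's body (76 mm by 85 mm) begins 54 mm behind the grasp point. The pads swing forward as they close: fully open they stand 13 mm farther back than shut.
Start: joints at [59.129, 8.623, 82.357, -0, 89.026, -7.678], TCP at [0.226, 0.528, 0.231] pointing down, gripper open.
Joint ranges: [-160.23, 160.23], [-39.13, 120.54], [6.94, 153.29], [-79.49, 259.48], [9.18, 160.14], [-161.06, 161.06]. Speed limits (degrees/s): [108.29, 108.29, 127.2, 172.46, 172.46, 172.46].

### API

Orientations are given as a 3x3 rotation matrix whose columns are the frame's x, y, z axes.
In Python, from cell import * gives the robot as it stands.
- The arm moves only by the shell command python3 -m inch 'ROWS' [FORCE]. ROWS is text: rows parted by semicolons, each of 7 numbers parted by spaces: the finger opening in mm, from 0 to 85.4, then the shift along the tool's x, y, z in mm, then the turn, a rotation vector about the tool's x, y, z in degrees. A call has 1 to 8 rows; each row is the pose to reach, as a shift and turn from the pose commanded when the call began, along the tool's axes at that moment; what a row does not reach only later rows make up. A row lasts 1/10 s, in which the tool goes at most 50 mm and 8.59 degrees, less where a joint would pass 70% of its speed; a pose out of reach is approached as far as the arm can. A call with a gripper value outside its range is refused whole. The fingers move at their own pace and stop on an object; FORCE is the grip in N (left out, the last holds). Time passes only in rows, so rows that repeat a pose let the fingers close. It gives the time, the measured TCP pose, the force, the opening and the grip force at its end, in the units of the state.
- state(): the state, without advancing time (a new reading comes with each control period).
- read_camera(name): name is "scene" or "side" or "wrist"; returns a dict with "image" (400x640x3 uint8, blue, green, red), "z_map" (400x640 float32, m along the optical axis (not along the pixel's ray), 0 where there is no reading), "fx", "fy", "cx", "cy" (pixels), "xyz" and "orientation" of the camera in the world. Camera axes: x right, y up, looking along -z (the intrinsics and any distortion apply to the point x, -y, -z); pixel columns grow to the right and rows downward; lengths in m; the calibration is good to about 2 mm. A picture is of the moment at which its call begins.
- finish_job(): hands the job in; it is judged then, once.
Trained networks look in a picture, given as the dict that the camera call returned (one of the last four; its "shot" number tells which), for a name from the list of things; names that differ only in an ending like _2 or _b are one class to them, and where a whole thing is asked for, a point or a joint stands for the part that bears it (a point fixed in the world has none). Each returns a list of dicts, best first, with "conf" (0 to 1); they miss things now and then, are a little off and sometimes report something else, mostly with a low value. They report only what shows in the picture. A call takes as long as a camera call. They do not tell look-alikes from the thing itself.
- regions_of(picture, query): "mask" (400x640 bool, what is visible of it) and "bbox" ([left, top, right, bottom] in pixels, round what is visible of it).
The state is a dict: "time_s": time; "q": joint angles; "joint_vel": joint speeds; "effort": joint torques, N m; "ee_pos": TCP position; "eef_rot": TCP orientation; "ft_force": force on the tool from outside, world axes, zero at the start; "torque": the same for the moment, N m; "width": finger opening in m; "grip_force": force on a finger pad.
Only numpy, scipy, OpenCV 4.12 (cv2) and the standard library are available. Lean on these libraries where they do the work, as an engineer would, in place of code of your own. Each camera call takes 0.05 s, during which the arm holds its last target. There are 200 camera calls.

## Working session

There is one attempt and no reset: what is moved stays moved. The work goes in short steps, Python scripts to look and compute and a shell command to move; the robot and the scene stay as the last step left them, time stands still between calls to the robot, and variables do not carry over. Pictures are saved under pics/ and viewed, at most 10 in all, crops included, and the job is handed in when it is done.

```bash
ls; mkdir -p pics
python3 - <<'E'
from cell import *
import cv2,numpy as np
s=state();print(s)
for n in("scene","side"):
    p=read_camera(n);cv2.imwrite(f"pics/{n}0.png",p["image"]);print(n,p["fx"],p["cx"],p["cy"],p["xyz"],np.round(p["orientation"],3).tolist(),p.keys())
    np.savez(f"{n}0.npz",**{k:v for k,v in p.items() if k!="shot"})
    for q in["station","crank_knob","reset_grip","counter","jaw","carrier","bottle"]:
        for r in regions_of(p,q)[:3]:
            m=r["mask"];z=p["z_map"]
            print(q,round(r["conf"],2),r["bbox"],m.sum())
E
```

```text
pics
{'time_s': 0.0, 'q': array([ 5.91293033e+01,  8.65020327e+00,  8.23925753e+01,  1.64949418e-04,
        8.90251503e+01, -7.68001958e+00]), 'joint_vel': array([ 0.07563949,  0.01244788, -0.04935108, -0.08928638,  0.02663247,
       -0.02825571]), 'effort': array([-2.11096171e-04, -7.13034225e+01, -5.70879614e+01, -5.52414008e-05,
        8.79884523e-03,  1.24019152e-04]), 'ee_pos': array([0.2263461 , 0.52831565, 0.23068662]), 'eef_rot': array([[-9.19199358e-01,  3.93792035e-01, -6.10795769e-04],
       [ 3.93792476e-01,  9.19198811e-01, -1.01614091e-03],
       [ 1.61294549e-04, -1.17456285e-03, -9.99999297e-01]]), 'ft_force': array([ 0.20380384, -0.05435054,  0.40397372]), 'torque': array([0.00171273, 0.04596467, 0.06880449]), 'grip_force': 0.0, 'width': 0.08518855793200458}
scene 488.47576830012576 325.8461658058028 199.12509352940782 [ 1.1138031  -0.11457946  1.2858471 ] [[0.248, -0.82, 0.516], [0.969, 0.213, -0.126], [-0.007, 0.531, 0.847]] dict_keys(['image', 'z_map', 'fx', 'fy', 'cx', 'cy', 'xyz', 'orientation', 'shot'])
station 0.73 [226.7, 171.5, 377.6, 332.7] 9692
statio
[... 842 characters left out ...]
'fx', 'fy', 'cx', 'cy', 'xyz', 'orientation', 'shot'])
station 0.63 [288.7, 82.2, 443.1, 290.3] 10562
station 0.45 [331.8, 193.1, 363.1, 229.3] 676
crank_knob 0.75 [398.5, 229.9, 420.4, 252.8] 261
reset_grip 0.74 [188.7, 212.3, 207.0, 231.2] 236
reset_grip 0.7 [237.6, 141.0, 246.9, 154.8] 156
reset_grip 0.62 [234.7, 181.5, 248.6, 197.5] 179
counter 0.95 [171.4, 214.0, 227.2, 263.7] 1774
counter 0.94 [172.9, 162.4, 215.8, 209.1] 1274
counter 0.82 [220.8, 137.7, 260.1, 176.0] 1093
jaw 0.59 [351.2, 203.9, 376.5, 232.9] 556
jaw 0.59 [330.3, 192.0, 365.6, 230.7] 692
jaw 0.18 [236.0, 183.4, 251.2, 200.2] 177
carrier 0.59 [332.8, 193.0, 362.4, 228.2] 705
bottle 0.86 [269.6, 140.2, 291.7, 186.1] 842
```

View pics/scene0.png

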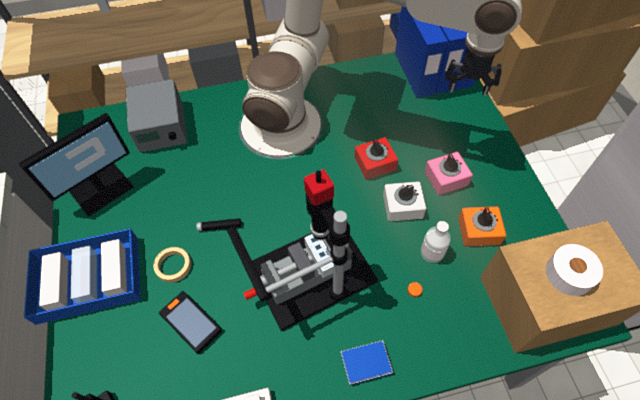

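View pics/side0.png

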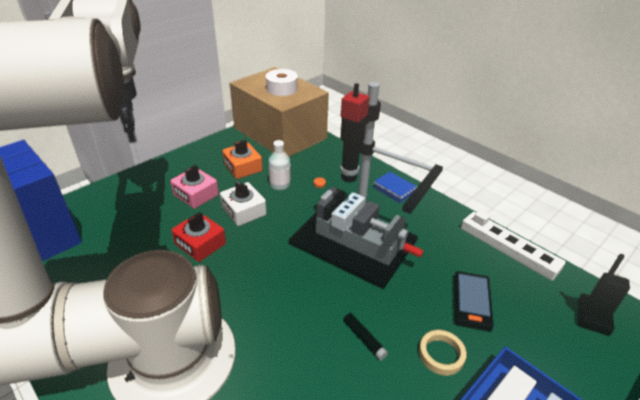

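The scene picture shows the white counter at about (404,200) with the station around (310,270). The red knob is at (251,294) and the light bar runs from (233,225) to (262,290). The side picture agrees: counter (243,203), knob (413,250), light bar (423,187). The red, pink and orange counters are look-alikes. Next I'll back-project these.

```bash
cat > h.py <<'E'
import numpy as np,cv2
def cloud(p):
    z=p["z_map"];v,u=np.mgrid[:400,:640]
    c=np.stack([(u-p["cx"])/p["fx"]*z,-(v-p["cy"])/p["fy"]*z,-z],-1)
    w=c@np.asarray(p["orientation"]).T+np.asarray(p["xyz"]);w[z<=0]=np.nan
    return w
def proj(p,X):
    c=(np.atleast_2d(X)-p["xyz"])@p["orientation"]
    return np.stack([p["cx"]+p["fx"]*c[:,0]/-c[:,2],p["cy"]-p["fy"]*c[:,1]/-c[:,2]],-1)
def rect(P):
    r=cv2.minAreaRect((P[:,:2]*1000).astype(np.float32));return np.round(r[0],1),np.round(r[1],1),round(r[2],1)
E
python3 - <<'E'
from h import *
B={"scene":dict(cnt=(383,178,427,223),st=(215,165,382,335),knob=(242,286,260,302)),"side":dict(cnt=(218,180,268,224),st=(285,80,445,292),knob=(396,240,424,260))}
for n in B:
    p=dict(np.load(f"{n}0.npz"));W=cloud(p);im=p["image"].astype(int);sat=im.max(-1)-im.min(-1)
    def box(b):m=np.zeros((400,640),bool);m[b[1]:b[3]+1,b[0]:b[2]+1]=1;return m&np.isfinite(W[...,0])
    m=box(B[n]["cnt"]);z=W[...,2]
    print(n,"cnt top",rect(W[m&(abs(z-.06)<.006)]),(m&(abs(z-.06)<.006)).sum(),np.median(z[m&(abs(z-.06)<.006)]))
    g=m&(z>.085)&(z<.12);print(" grip",rect(W[g]),g.sum(),np.percentile(z[g],[5,50,95]))
    m=box(B[n]["st"])
    a=m&(abs(z-.02)<.006)&(im.max(-1)<70);print(" plate",rect(W[a]),a.sum())
    a=m&(z>.235)&(z<.28);
    k,l,s,c=cv2.connectedComponentsWithStats(a.astype(np.uint8))
    for i in range(1,k):
        if s[i,4]>25:print("  z250",s[i],rect(W[l==i]),np.percentile(z[l==i],[5,50,95]))
    m=box(B[n]["knob"])&(im[...,2]>im[...,1]*2)&(im[...,2]>80)
    P=W[m];print(" knob",m.sum(),P.mean(0),P.min(0),P.max(0));q=P-P.mean(0);print(np.linalg.svd(q)[2][0])
E
```

```text
scene cnt top (array([416.6, 295.7]), array([110.3, 103.4]), 81.3) 754 0.06007706988247763
 grip (array([416.6, 296.1]), array([14.5, 43.9]), 11.2) 99 [0.08627465 0.10143996 0.10656321]
 plate (array([535.7, -66.9]), array([447.2, 349.7]), 82.7) 3231
  z250 [310 223  19  15 157] (array([566.9,  -2.7]), array([46.4, 19.7]), 55.5) [0.24276607 0.25482601 0.27693577]
  z250 [ 226  226  121   76 1433] (array([588.7, -81.9]), array([199.7, 227.1]), 12.6) [0.26110958 0.26979009 0.27602909]
 knob 92 [ 0.61367224 -0.19724409  0.08838165] [ 0.59536201 -0.21427979  0.06135257] [ 0.69104637 -0.17159568  0.27106845]
[0.36378072 0.12322298 0.92329826]
side cnt top (array([413.5, 295. ]), array([113.8, 100.5]), 79.5) 542 0.06065222904679357
 grip (array([414.5, 294.6]), array([18.8, 43.2]), 9.7) 104 [0.08666438 0.10088998 0.10629326]
 plate (array([560. , -23.9]), array([224.4, 301.5]), 13.5) 2579
  z250 [285  80   9   4  26] (array([788.7, 506.7]), array([15.5, 33. ]), 67.1) [0.23578768 0.23930054 0.24253177]
  z250 [ 360  139   83   74 1137] (array([587.1, -84.9]), array([202.8, 223.2]), 12.3) [0.25516259 0.26964457 0.27439744]
  z250 [340 157  19  20 262] (array([548.4,   1.1]), array([34.5, 46.2]), 41.2) [0.23840746 0.25678378 0.27799922]
 knob 148 [ 0.59827531 -0.19343355  0.07182737] [ 0.58579217 -0.21743147  0.01876097] [ 0.66090105 -0.14473071  0.08202438]
[-0.02552332 -0.98644989  0.16206536]
```

```bash
python3 -c "
import cell;print([ (k,getattr(cell,k)) for k in dir(cell) if not k.startswith('_') and not callable(getattr(cell,k))])"; python3 -m inch '40 -266 -139 0 0 0 56.3;40 -266 -139 0 0 0 56.3;40 -266 -139 0 0 0 56.3;40 -266 -139 0 0 0 56.3;40 -266 -139 0 0 0 56.3;40 -266 -139 0 0 0 56.3;40 -266 -139 0 0 0 56.3;40 -266 -139 0 0 0 56.3' 60
python3 - <<'E'
from cell import *
from h import *
p=read_camera("wrist");cv2.imwrite("pics/w1.png",p["image"]);W=cloud(p)
print(p["xyz"],state()["ee_pos"],state()["q"])
for r in regions_of(p,"reset_grip")[:3]:
    m=r["mask"];P=W[m&np.isfinite(W[...,0])];t=P[P[:,2]>.095];print(r["conf"],r["bbox"],rect(t),np.percentile(t[:,2],[5,50,95]))
g=(W[...,2]>.095)&(W[...,2]<.115)&(np.hypot(W[...,0]-.4155,W[...,1]-.2955)<.04);print(rect(W[g]),np.percentile(W[g][:,2],[5,50,95]),np.argwhere(g).mean(0))
g=(abs(W[...,2]-.06)<.004)&(np.hypot(W[...,0]-.4155,W[...,1]-.2955)<.09);print("top",rect(W[g]))
E
```

```text
[('grip_point_offset', 0.0187)]
time_s: 1.6
ee_pos: [0.417, 0.2949, 0.2313]
eef_rot: [[-0.178, 0.984, -0.0], [0.984, 0.178, -0.0], [0.0, -0.0, -1.0]]
ft_force: [-0.1, -0.7, -0.1]
width: 0.0405
grip_force: 0.0
[0.40570165 0.35980309 0.37386957] [0.4163268  0.29577542 0.2312862 ] [2.67358712e+01 9.09394521e-01 9.06830492e+01 1.02522873e-02
 8.84146443e+01 1.61741314e+01]
0.9 [295.7, 157.0, 342.2, 212.7] (array([415.8, 297.5]), array([13.6, 42.3]), 10.5) [0.10111608 0.1035892  0.10495436]
0.62 [77.8, 157.7, 152.4, 207.1] (array([239.8, 264.2]), array([41.8, 14.5]), 6.5) [0.09714872 0.10337294 0.10482542]Traceback (most recent call last):
  File "<stdin>", line 6, in <module>
    return _quantile_unchecked(
        a, q, axis, out, overwrite_input, method, keepdims, weights)
    return _ureduce(a,
                    func=_quantile_ureduce_func,
    ...<5 lines>...
                    overwrite_input=overwrite_input,
                    method=method)
    r = func(a, **kwargs)
    result = _quantile(arr,
                       quantiles=q,
    ...<2 lines>...
                       out=out,
                       weights=wgt)
    slices_having_nans = np.isnan(arr[-1, ...])
                                  ~~~^^^^^^^^^
IndexError: index -1 is out of bounds for axis 0 with size 0
```

View pics/w1.png

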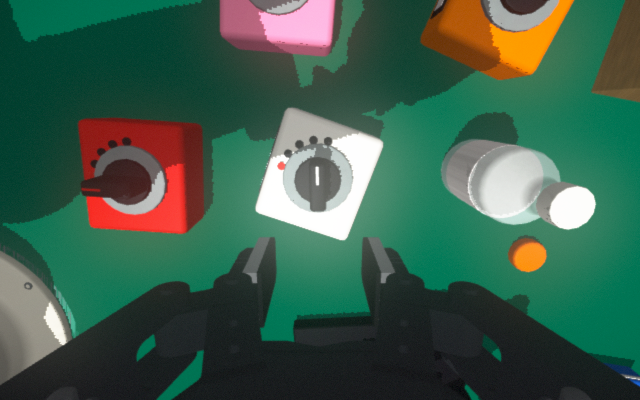

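The wrist picture shows the white counter's bar at (318,180) with its mark pointing up. The red zero dot at (281,166) is about 70° anticlockwise. Three views put the grip at about (416, 296), which suits the current pose, so I'll go down and grip.

```bash
python3 -m inch '40 0 0 50 0 0 0;40 0 0 100 0 0 0;40 0 0 140 0 0 0;40 0 0 150 0 0 0;40 0 0 150 0 0 0;10 0 0 150 0 0 0;10 0 0 150 0 0 0;10 0 0 150 0 0 0' 40; python3 -m inch '5 0 0 0 0 0 0;5 0 0 0 0 0 0;5 0 0 0 0 0 -4;5 0 0 0 0 0 -8'; python3 -c "
from cell import *;s=state();print(s['torque'],s['ft_force'],s['grip_force'])"
```

```text
time_s: 2.5
ee_pos: [0.416, 0.2966, 0.0837]
eef_rot: [[-0.183, 0.983, 0.0], [0.983, 0.183, 0.001], [0.001, 0.001, -1.0]]
ft_force: [-12.7, -1.0, 17.5]
width: 0.0131
grip_force: 39.9
time_s: 2.9
ee_pos: [0.416, 0.2966, 0.0837]
eef_rot: [[-0.321, 0.947, 0.001], [0.947, 0.321, 0.001], [0.001, 0.001, -1.0]]
ft_force: [-14.7, -0.9, 14.8]
width: 0.0131
grip_force: 39.7
[-0.10586568  2.26536894 -0.0343405 ] [-14.7308462   -0.85638349  14.84712574] 39.72525894641876
```

```bash
python3 -m inch '5 0 -0.6 -2 0 0 0;5 0 -0.6 -2 0 0 -8;5 0 -0.6 -2 0 0 -16;5 0 -0.6 -2 0 0 -24;5 0 -0.6 -2 0 0 -32;5 0 -0.6 -2 0 0 -40;5 0 -0.6 -2 0 0 -46;5 0 -0.6 -2 0 0 -46'; python3 -c "
from cell import *;s=state();print(s['torque'],s['ft_force'],s['grip_force'],s['q'])"
```

```text
time_s: 3.7
ee_pos: [0.4156, 0.2964, 0.0841]
eef_rot: [[-0.905, 0.426, 0.0], [0.426, 0.905, 0.001], [0.0, 0.001, -1.0]]
ft_force: [-1.2, 5.9, -13.7]
width: 0.0132
grip_force: 42.5
[1.02140388 0.13010783 0.05569135] [ -1.20594749   5.87122934 -13.65720885] 42.47158885002136 [ 2.68099908e+01  6.57809328e+00  1.02322519e+02  5.97143408e-02
  7.10514996e+01 -3.79883238e+01]
```

```bash
for i in 1 2; do :; done; python3 -m inch '5 0 0 1 0 0 -4;5 0 0 1 0 0 -8;5 0 0 1 0 0 -8'; python3 -c "
from cell import *;s=state();print(s['torque'],s['q'][5])"; python3 -m inch '5 0 0 0 0 0 -3;5 0 0 0 0 0 -6;5 0 0 0 0 0 -6';python3 -c "
from cell import *;s=state();print(s['torque'],s['q'][5])"
```

```text
time_s: 4.0
ee_pos: [0.4157, 0.2965, 0.084]
eef_rot: [[-0.955, 0.297, 0.001], [0.297, 0.955, 0.001], [-0.0, 0.002, -1.0]]
ft_force: [-5.6, 3.6, 0.8]
width: 0.013
grip_force: 44.4
[0.53841714 1.02692305 0.05458436] -45.90404746355507
time_s: 4.3
ee_pos: [0.4157, 0.2965, 0.084]
eef_rot: [[-0.98, 0.197, 0.001], [0.197, 0.98, 0.002], [-0.001, 0.002, -1.0]]
ft_force: [-4.6, 2.5, 1.0]
width: 0.013
grip_force: 44.4
[0.49385957 0.94545079 0.06311518] -51.86365266722546
```

```bash
c(){ python3 -c "
from cell import *;s=state();print(s['torque'].round(3),s['q'][5])"; }; python3 -m inch '5 0 0 0 0 0 -3;5 0 0 0 0 0 -3' >/dev/null; c; python3 -m inch '5 0 0 0 0 0 -3;5 0 0 0 0 0 -3'>/dev/null; c; python3 -m inch '5 0 0 0 0 0 -3;5 0 0 0 0 0 -3'>/dev/null; c
```

```text
[ 0.505  0.946 -0.404] -54.83937881703729
[ 0.525  1.005 -1.48 ] -57.79862182392504
[ 0.278  0.211 -1.488] -60.75434958328508
```

The stop came up at about 71° of turn, where torque jumped to 1.5 N·m. I'll release, rise and check with the wrist camera.

```bash
python3 -m inch '40 0 0 0 0 0 3;40 0 0 0 0 0 3;40 0 0 0 0 0 3;40 0 0 -50 0 0 3;40 0 0 -100 0 0 3;40 0 0 -150 0 0 3;40 0 0 -150 0 0 3'
python3 - <<'E'
from cell import *
from h import *
p=read_camera("wrist");cv2.imwrite("pics/w2.png",p["image"]);W=cloud(p)
print(state()["ft_force"],state()["q"])
for r in regions_of(p,"reset_grip")[:3]:
    m=r["mask"];P=W[m&np.isfinite(W[...,0])];t=P[P[:,2]>.099];print(r["conf"],r["bbox"],len(t),rect(t) if len(t) else 0)
r=[r for r in regions_of(p,"counter")]
for q in r[:3]:
    P=W[q["mask"]];t=P[abs(P[:,2]-.06)<.003];print(q["bbox"],rect(t) if len(t) else 0)
E
```

```text
time_s: 5.6
ee_pos: [0.4174, 0.2967, 0.2394]
eef_rot: [[-0.995, 0.095, 0.009], [0.095, 0.995, 0.004], [-0.008, 0.005, -1.0]]
ft_force: [0.3, 1.1, -1.1]
width: 0.04
grip_force: 0.0
[-0.64902183  0.13709949 -0.7512793 ] [ 2.67844356e+01  6.54307298e-01  9.04104446e+01 -8.02831736e-03
  8.85951426e+01 -5.77786981e+01]
0.97 [471.4, 61.8, 526.4, 117.3] 961 (array([352.8, 464.5]), array([41. , 14.6]), 5.2)
0.93 [297.9, 156.0, 344.9, 208.3] 738 (array([415.8, 297.6]), array([14. , 41.8]), 81.0)
0.86 [486.0, 267.0, 537.5, 317.2] 488 (array([479.5, 428.8]), array([209.2,  27.3]), 41.3)
[260.9, 117.7, 375.6, 224.3] (array([415.7, 297.5]), array([107.9,  97.8]), 80.9)
[432.6, 222.9, 560.9, 322.2] (array([551. , 487.7]), array([108.7,  92.2]), 77.7)
[410.7, 23.6, 545.4, 156.1] (array([352.3, 464.5]), array([ 98.6, 108.4]), 5.8)
```

View pics/w2.png

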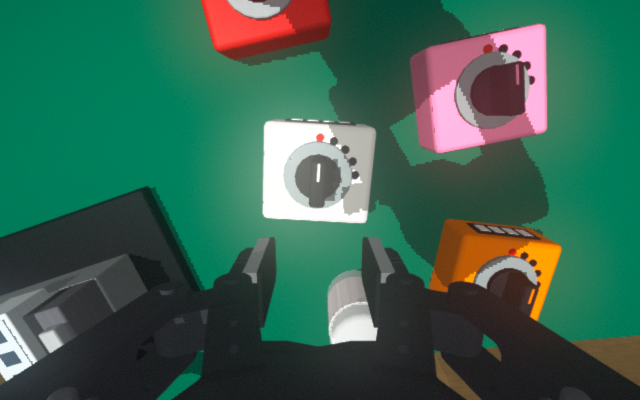

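The mark now lines up with the red dot (319,138), and the bar is parallel to the counter's side, so the counter is zeroed. Next I'll go round the robot side of the station to the crank, keeping clear of the scope and light bar.

```bash
python3 -m inch '60 -3 -50 -20 0 0 8;60 -6 -100 -40 0 0 16;60 -7 -150 -60 0 0 24;60 -7 -200 -60 0 0 32;60 -7 -247 -60 0 0 40;60 -3 -297 -60 0 0 48;60 1 -347 -60 0 0 56;60 5 -397 -60 0 0 64' >/dev/null; python3 -m inch '60 0 0 0 0 0 0'; python3 -c "
from cell import *;print(state()['q'])"
python3 - <<'E'
from h import *
p=dict(np.load("side0.npz"));P2=dict(np.load("scene0.npz"))
for n,p in(("side",p),("scene",P2)):
    W=cloud(p);P=W[np.isfinite(W[...,0])]
    t=np.radians(13);o=np.array([560,-24])/1000
    S=(P[:,:2]-o)@np.array([[np.cos(t),-np.sin(t)],[np.sin(t),np.cos(t)]])
    S=np.c_[S,P[:,2]]
    def sel(x0,x1,y0,y1,z0,z1):
        m=(S[:,0]>x0)&(S[:,0]<x1)&(S[:,1]>y0)&(S[:,1]<y1)&(S[:,2]>z0)&(S[:,2]<z1);return P[m],S[m]
    for nm,b in dict(bar=(-.13,.13,-.23,-.12,.262,.275),plate=(-.14,.14,-.2,.2,.015,.025),scope=(-.06,.06,-.02,.08,.22,.24),col=(.06,.13,0,.06,.3,.43),rod=(.03,.13,-.12,0,.25,.3)).items():
        a,s=sel(*b)
        if len(a)>5:print(n,nm,len(a),rect(a),(np.percentile(s,[2,50,98],axis=0)*1000).round(0).tolist())
    # height profile over the vise
    a,s=sel(-.01,.01,-.16,.12,.05,.16)
E
```

```text
time_s: 6.65
ee_pos: [0.3726, -0.0957, 0.2909]
eef_rot: [[-0.338, 0.941, -0.003], [0.941, 0.338, -0.0], [0.001, -0.003, -1.0]]
ft_force: [0.4, 0.6, -0.9]
width: 0.06
grip_force: 0.0
[-2.58531900e+01 -1.53733090e+01  9.82146483e+01 -8.67925924e-02
  9.72910851e+01 -4.56213779e+01]
side bar 602 (array([ 604.9, -166.7]), array([201.8,  53. ]), 13.8) [[-86.0, -175.0, 263.0], [7.0, -165.0, 271.0], [104.0, -128.0, 274.0]]
side plate 2563 (array([560. , -23.9]), array([224.4, 301.5]), 13.5) [[-109.0, -149.0, 16.0], [-70.0, -21.0, 21.0], [92.0, 144.0, 24.0]]
side scope 99 (array([544.6,  -1.7]), array([21.8, 44.2]), 41.7) [[-21.0, 9.0, 221.0], [-15.0, 21.0, 230.0], [2.0, 47.0, 240.0]]
side col 446 (array([641.1,  15.6]), array([35. , 45.3]), 72.5) [[63.0, 9.0, 304.0], [84.0, 20.0, 381.0], [103.0, 36.0, 427.0]]
side rod 247 (array([664.3, -61.7]), array([ 16.1, 119.1]), 14.3) [[87.0, -118.0, 258.0], [91.0, -63.0, 267.0], [99.0, -3.0, 271.0]]
scene bar 861 (array([ 607. , -166.1]), array([199.6,  53.8]), 14.4) [[-80.0, -175.0, 265.0], [31.0, -163.0, 270.0], [112.0, -126.0, 274.0]]
scene plate 2959 (array([564.2, -23.4]), array([225.6, 299.6]), 13.5) [[-103.0, -145.0, 16.0], [67.0, -32.0, 20.0], [112.0, 146.0, 24.0]]
scene scope 39 (array([568.8,   2.8]), array([39.5, 15.4]), 79.1) [[0.0, 9.0, 221.0], [19.0, 20.0, 226.0], [24.0, 45.0, 235.0]]
scene col 562 (array([640.,  27.]), array([56.3, 44.2]), 0.9) [[63.0, 9.0, 304.0], [105.0, 22.0, 387.0], [116.0, 49.0, 427.0]]
scene rod 329 (array([667.2, -61. ]), array([ 15.4, 119.2]), 13.5) [[90.0, -118.0, 260.0], [98.0, -61.0, 268.0], [103.0, -2.0, 272.0]]
```

```bash
cat >> h.py <<'E'
from scipy.spatial.transform import Rotation as Ro
TH=13.5;O=np.array([.562,-.0236])
def toS(P):
    t=np.radians(TH);return np.c_[(np.atleast_2d(P)[:,:2]-O)@np.array([[np.cos(t),-np.sin(t)],[np.sin(t),np.cos(t)]]),np.atleast_2d(P)[:,2]]
def toW(S):
    t=np.radians(TH);S=np.atleast_2d(S);return np.c_[S[:,:2]@np.array([[np.cos(t),np.sin(t)],[-np.sin(t),np.cos(t)]])+O,S[:,2]]
def Rt(tilt):
    s,c=np.sin(np.radians(tilt)),np.cos(np.radians(tilt))
    return Ro.from_euler('z',TH,degrees=True).as_matrix()@np.array([[0,1,0],[c,0,s],[s,0,-c]])
def go(s,P,R):
    r=np.asarray(s["eef_rot"]);d=r.T@(np.asarray(P)-s["ee_pos"])*1000
    v=Ro.from_matrix(r.T@R).as_rotvec(degrees=True)
    return d.round(1),v.round(1)
E
python3 - <<'E'
from cell import *
from h import *
s=state()
print(go(s,[.36,-.30,.32],Rt(37)))
for n in("side","scene"):
    p=dict(np.load(n+"0.npz"));W=cloud(p);im=p["image"].astype(int)
    S=toS(W.reshape(-1,3)).reshape(400,640,3)
    m=(im[...,2]>im[...,1]*2)&(im[...,2]>60)&(abs(S[...,0])<.07)&(S[...,1]<-.13)&(S[...,1]>-.28)&(S[...,2]>.04)&(S[...,2]<.17)
    P=S[m];print(n,m.sum(),np.percentile(P,[2,50,98],axis=0).round(4).tolist())
E
```

```text
(array([-188.,  -81.,  -29.]), array([-2.2, 36.9,  6. ]))
side 148 [[-0.0119, -0.1973, 0.0636], [-0.0064, -0.1731, 0.0731], [0.0051, -0.1506, 0.0791]]
scene 85 [[-0.0071, -0.1956, 0.0651], [0.0042, -0.1815, 0.0743], [0.0105, -0.1678, 0.0801]]
```

```bash
python3 -m inch '60 -45 -19 -7 0 0 0;60 -90 -39 -14 0 0 0;60 -135 -58 -21 -0.5 8 1.3;60 -180 -78 -28 -1 16 2.6;60 -188 -81 -29 -1.4 24 3.9;60 -188 -81 -29 -1.9 32 5;60 -188 -81 -29 -2.2 36.9 6;60 -188 -81 -29 -2.2 36.9 6';  python3 - <<'E'
from cell import *
from h import *
s=state();print(s["q"])
print(go(s,toW([0,-.174-.115,.227])[0],Rt(37)), toW([0,-.174-.115,.227]))
E
```

```text
time_s: 7.45
ee_pos: [0.3643, -0.2958, 0.3181]
eef_rot: [[-0.195, 0.97, -0.148], [0.77, 0.245, 0.589], [0.607, 0.001, -0.794]]
ft_force: [0.7, -0.1, -0.2]
width: 0.06
grip_force: 0.0
[-56.62626665  15.78269656  71.40431756  14.68089749 127.71085315
 -65.4613343 ]
(array([-113.8,  254.9,   27.9]), array([-0.4, -0.4,  0.6])) [[ 0.62946571 -0.30461491  0.227     ]]
```

```bash
python3 -m inch '60 -40 40 10 0 0 0;60 -80 75 16 0 0 0;60 -113.8 110 20 0 0 0;60 -113.8 155 24 0 0 0;60 -113.8 205 28 0 0 0;60 -113.8 255 28 0 0 0;60 -113.8 255 28 0 0 0';  python3 - <<'E'
from cell import *
from h import *
s=state();print(s["q"],toS(s["ee_pos"]))
p=read_camera("wrist");cv2.imwrite("pics/w3.png",p["image"]);W=cloud(p);im=p["image"].astype(int)
print("cam",toS(p["xyz"]))
S=toS(W.reshape(-1,3)).reshape(400,640,3)
m=(im[...,2]>im[...,1]*2)&(im[...,2]>60)&(abs(S[...,0])<.07)&(S[...,1]<-.13)&(S[...,1]>-.28)&(S[...,2]>.04)&(S[...,2]<.17)
P=S[m];print(m.sum(),np.percentile(P,[2,50,98],axis=0).round(4).tolist())
a=(S[...,2]>.24)&(S[...,2]<.29)&(abs(S[...,0])<.15)&(S[...,1]<-.1)&(S[...,1]>-.22)
if a.sum()>20:print("bar",a.sum(),np.percentile(S[a],[1,50,99],axis=0).round(4).tolist())
for q in("crank_knob","jaw","carrier"):
  for r in regions_of(p,q)[:1]:
    Q=S[r["mask"]];Q=Q[np.isfinite(Q[:,0])];print(q,r["conf"],r["bbox"],np.percentile(Q,[5,50,95],axis=0).round(4).tolist())
E
```

```text
time_s: 8.15
ee_pos: [0.6345, -0.3, 0.2297]
eef_rot: [[-0.204, 0.968, -0.148], [0.774, 0.252, 0.582], [0.6, 0.004, -0.8]]
ft_force: [0.0, 0.3, -0.6]
width: 0.0602
grip_force: 0.0
[-40.81651804  43.80265528  40.16078526  24.80022768 124.97969499
 -46.37003354] [[ 0.00592225 -0.2857104   0.22967828]]
cam [[ 0.00641838 -0.31849218  0.38283829]]
933 [[-0.0087, -0.1976, 0.0634], [0.0013, -0.1766, 0.0741], [0.0112, -0.1503, 0.0767]]
bar 14915 [[-0.0855, -0.1757, 0.2508], [0.0155, -0.1742, 0.265], [0.1071, -0.1688, 0.2717]]
crank_knob 0.66 [301.7, 127.4, 328.9, 209.6] [[-0.0083, -0.1971, 0.0665], [0.0013, -0.1583, 0.0754], [0.0111, -0.142, 0.1166]]
jaw 0.79 [274.1, 35.4, 361.2, 80.4] [[-0.0398, -0.0474, 0.085], [0.0013, -0.0463, 0.1149], [0.0414, -0.04, 0.1303]]
carrier 0.58 [271.2, 35.5, 360.2, 78.5] [[-0.0397, -0.0474, 0.0854], [0.0022, -0.0464, 0.1152], [0.0411, -0.0402, 0.1304]]
```

View pics/w3.png

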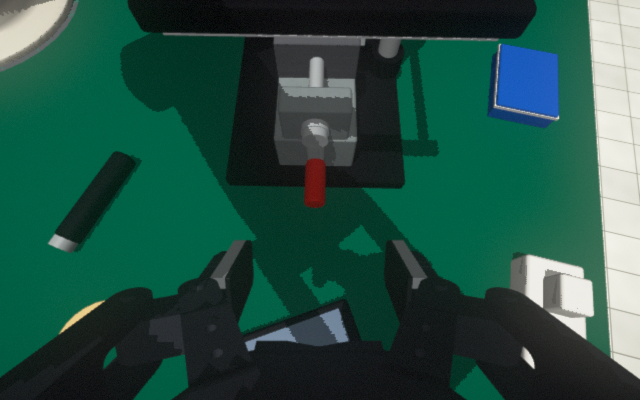

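The wrist view shows the red knob at (315,183), straight down on its crank, with the light bar's edge at the top of the picture (row 38). All three views agree: knob centre in station axes is about (1, -174, 65.5) mm, so the crank is near 9.4 rad. I'll use a 40° lean and grip a little outward, at y = -181.

Run:
```python
from cell import *
from h import *
s=state();R=Rt(40);g=toW([.0013,-.169,.0512])[0]
print(go(s,g,R),go(s,g-R[:,2]*.06,R))
```

```text
(array([-13. ,   2.2, 216.1]), array([-0.3,  3.1,  0.7])) (array([-16.3,   1.8, 156.2]), array([-0.3,  3.1,  0.7]))
```

```bash
python3 -m inch '60 -16.3 1.8 50 -0.3 3.1 0.7;60 -16.3 1.8 100 -0.3 3.1 0.7;60 -16.3 1.8 145 -0.3 3.1 0.7;60 -16.3 1.8 156 -0.3 3.1 0.7;60 -16.3 1.8 156 -0.3 3.1 0.7;60 -16.3 1.8 156 -0.3 3.1 0.7'
python3 - <<'E'
from cell import *
from h import *
p=read_camera("wrist");cv2.imwrite("pics/w4.png",p["image"]);W=cloud(p);im=p["image"].astype(int)
s=state();print(s["ft_force"],s["torque"],toS(s["ee_pos"]),s["q"])
S=toS(W.reshape(-1,3)).reshape(400,640,3)
m=(im[...,2]>im[...,1]*2)&(im[...,2]>60)&(abs(S[...,0])<.07)&(S[...,1]<-.13)&(S[...,1]>-.28)&(S[...,2]>.04)&(S[...,2]<.17)
P=S[m];print(m.sum(),np.percentile(P,[2,50,98],axis=0).round(4).tolist())
R=Rt(40);g=toW([.0013,-.169,.0512])[0];print(go(s,g,R))
E
```

```text
time_s: 8.95
ee_pos: [0.6124, -0.2267, 0.099]
eef_rot: [[-0.179, 0.973, -0.148], [0.746, 0.233, 0.624], [0.641, 0.002, -0.767]]
ft_force: [-0.2, -0.7, 0.0]
width: 0.0599
grip_force: 0.0
[-0.29571594 -0.48714242 -0.39793182] [-0.29648182 -0.06612713 -0.06294981] [[ 0.00170347 -0.2094842   0.09902903]] [-38.56360679  40.56759973  61.92079978  24.75540549 109.05774684
 -50.54451607]
2911 [[-0.009, -0.1976, 0.064], [0.0014, -0.1771, 0.0741], [0.0114, -0.1503, 0.0765]]
(array([ 0.4, -0.5, 62.7]), array([0.1, 0.1, 0. ]))
```

```bash
python3 -m inch '60 0 -0.5 40 0 0 0;60 0 -0.5 62 0 0 0;60 0 -0.5 62 0 0 0;18 0 -0.5 62 0 0 0;18 0 -0.5 62 0 0 0;18 0 -0.5 62 0 0 0;18 0 -0.5 62 0 0 0' 60
python3 - <<'E'
from cell import *
from h import *
s=state();R=Rt(40);print(s["ft_force"],R.T@s["ft_force"],s["torque"],toS(s["ee_pos"]),s["q"],s["grip_force"])
E
```

```text
time_s: 9.7
ee_pos: [0.6029, -0.188, 0.0506]
eef_rot: [[-0.179, 0.973, -0.148], [0.746, 0.232, 0.624], [0.642, 0.001, -0.767]]
ft_force: [1.0, -7.0, 5.8]
width: 0.0206
grip_force: 58.2
[ 0.9997434  -6.95552834  5.81042929] [-1.62493571 -0.65161544 -8.94845971] [-0.49161979 -0.05056267  0.02752672] [[ 0.00141572 -0.16943145  0.05060046]] [-36.70720043  39.75128698  69.31980826  24.94564209 102.38587333
 -51.71037538] 58.20082068443298
```

```bash
cat > f.py <<'E'
from cell import *
from h import *
import sys
s=state();R=Rt(40);f=toS(np.r_[O,0]+s["ft_force"])[0]
g=toS(s["ee_pos"])[0]-np.array([0,.0187*np.sin(np.radians(40)),-.0187*np.cos(np.radians(40))])
d=g[[0,2]]-np.array([.0014,.1055]);a=np.degrees(np.arctan2(d[0],d[1]))%360
t=np.radians(a);print("t",s["time_s"],"F xyz st",f.round(1),"knob",(g*1000).round(1),"ang",round(a,1),"r",(np.hypot(*d)*1000).round(1),"resist",-(f[0]*np.cos(t)-f[2]*np.sin(t)).round(1),"radial",(f[0]*np.sin(t)+f[2]*np.cos(t)).round(1),"q",s["q"].round(0),s["width"].round(4))
E
python3 -m inch '18 0.9 -10.4 -1 0 0 0;18 3.4 -20 -4.1 0 0 0;18 7.5 -28.3 -9 0 0 0' >/dev/null;python3 f.py;python3 -m inch '18 5.4 -6.3 -6.3 0 0 0;18 11.6 -10.3 -13.7 0 0 0;18 18.2 -11.7 -21.6 0 0 0;18 18.2 -11.7 -21.6 0 0 0'>/dev/null;python3 f.py
```

```text
Traceback (most recent call last):
  File "f.py", line 7, in <module>
    t=np.radians(a);print("t",s["time_s"],"F xyz st",f.round(1),"knob",(g*1000).round(1),"ang",round(a,1),"r",(np.hypot(*d)*1000).round(1),"resist",-(f[0]*np.cos(t)-f[2]*np.sin(t)).round(1),"radial",(f[0]*np.sin(t)+f[2]*np.cos(t)).round(1),"q",s["q"].round(0),s["width"].round(4))
                                                                                                                                                                                                                                                                    ^^^^^^^^^^^^^^^^
AttributeError: 'float' object has no attribute 'round'
Traceback (most recent call last):
  File "f.py", line 7, in <module>
    t=np.radians(a);print("t",s["time_s"],"F xyz st",f.round(1),"knob",(g*1000).round(1),"ang",round(a,1),"r",(np.hypot(*d)*1000).round(1),"resist",-(f[0]*np.cos(t)-f[2]*np.sin(t)).round(1),"radial",(f[0]*np.sin(t)+f[2]*np.cos(t)).round(1),"q",s["q"].round(0),s["width"].round(4))
                                                                                                                                                                                                                                                                    ^^^^^^^^^^^^^^^^
AttributeError: 'float' object has no attribute 'round'
```

```bash
sed -i 's/s\["width"\].round(4)/s["width"]/' f.py; python3 f.py
```

```text
t 10.4 F xyz st [-11.1  -8.8   4.4] knob [ -39.7 -181.6  105.1] ang 269.4 r 41.1 resist -4.6 radial 11.0 q [-39.  34.  73.  24. 105. -53.] 0.020524451636003308
```

```bash
python3 -m inch '18 6.3 0.8 -8.4 0 0 0;18 12.5 4.8 -15.7 0 0 0;18 17.8 11.1 -22.1 0 0 0' >/dev/null;python3 f.py;python3 -m inch '18 4 8.3 -4.8 0 0 0;18 6.6 17.9 -7.9 0 0 0;18 7.5 28.3 -8.9 0 0 0'>/dev/null;python3 f.py
```

```text
t 10.7 F xyz st [-8.7 -2.4 -2.2] knob [ -28.8 -181.7  132.8] ang 312.0 r 40.7 resist 7.5 radial 5.0 q [-38.  34.  70.  24. 108. -51.] 0.0204101661569024
t 11.0 F xyz st [-6.4 -3.5  3.9] knob [   0.3 -181.7  145.1] ang 358.4 r 39.7 resist 6.3 radial 4.1 q [-37.  36.  66.  26. 109. -48.] 0.02032362187913313
```

```bash
python3 -m inch '18 -0.9 10.4 1 0 0 0;18 -3.4 20 4.1 0 0 0;18 -7.5 28.3 9 0 0 0' >/dev/null;python3 f.py;python3 -m inch '18 -5.4 6.3 6.3 0 0 0;18 -11.6 10.3 13.7 0 0 0;18 -18.2 11.7 21.6 0 0 0'>/dev/null;python3 f.py
```

```text
t 11.3 F xyz st [-7.3 -3.4  1.9] knob [  29.  -181.6  133. ] ang 45.1 r 39.0 resist 6.5 radial -3.8 q [-35.  39.  63.  27. 109. -47.] 0.020062609170748168
t 11.6 F xyz st [-13.5  -3.9   6.4] knob [  40.4 -181.5  104.3] ang 91.7 r 39.0 resist 6.0 radial -13.7 q [-34.  41.  62.  27. 107. -47.] 0.02021273469553318
```

```bash
python3 -m inch '18 -6.7 -2.1 8 0 0 0;18 -12.9 -6.1 15.3 0 0 0' >/dev/null;python3 f.py;python3 -m inch '18 -5.3 -6.3 6.4 0 0 0;18 -9.4 -14.6 11.2 0 0 0'>/dev/null;python3 f.py
```

```text
t 11.8 F xyz st [-4.8 -2.7 10. ] knob [  34.6 -181.5   84.5] ang 122.3 r 39.3 resist 5.9 radial -9.4 q [-35.  41.  64.  26. 105. -48.] 0.02049518957578905
t 12.0 F xyz st [ 0.4 -2.4 12.2] knob [  20.1 -181.5   70.1] ang 152.2 r 40.0 resist 6.1 radial -10.6 q [-36.  41.  67.  26. 103. -50.] 0.02028475855597578
```

```bash
python3 -m inch '18 -2.3 -9.6 2.8 0 0 0;18 -3.2 -20 3.8 0 0 0' >/dev/null;python3 f.py;python3 -m inch '18 0.9 -10.4 -1.1 0 0 0;18 3.5 -20 -4.1 0 0 0'>/dev/null;python3 f.py
python3 - <<'E'
from cell import *
from h import *
p=read_camera("scene");cv2.imwrite("pics/s2.png",cv2.resize(p["image"][160:340,220:400],None,fx=3.3,fy=3.3,interpolation=2))
S=toS(cloud(p).reshape(-1,3))
for y in np.arange(-80,90,3):
    m=(abs(S[:,0])<.06)&(abs(S[:,1]*1000-y)<1.5)&(S[:,2]>.07)&(S[:,2]<.16)
    if m.sum()>2:print(y,m.sum(),(np.percentile(S[m,2],[10,50,90])*1000).round(0),end=' | ')
E
```

```text
t 12.2 F xyz st [ 6.7 -2.5  5.6] knob [   0.3 -181.6   64.9] ang 181.5 r 40.6 resist 6.6 radial -5.7 q [-37.  40.  69.  25. 102. -52.] 0.020450455483192024
t 12.4 F xyz st [ 9.6 -2.8  1.6] knob [ -19.7 -181.6   70.2] ang 210.9 r 41.2 resist 7.4 radial -6.3 q [-38.  38.  72.  24. 102. -53.] 0.020320550258784167
-80 32 [ 77.  81. 110.] | -77 27 [ 78.  80. 110.] | -74 28 [ 77.  81. 109.] | -71 31 [ 78.  81. 111.] | -68 32 [ 77.  81. 111.] | -65 28 [ 75.  80. 110.] | -62 30 [ 79.  83. 112.] | -59 28 [ 76.  81. 113.] | -56 32 [ 78.  81. 114.] | -53 29 [ 77.  80. 112.] | -50 28 [ 77.  81. 113.] | -47 27 [ 77.  81. 111.] | -44 29 [ 76.  80. 111.] | -41 29 [ 76.  80. 110.] | -38 34 [ 76.  82. 114.] | -35 87 [ 80. 106. 127.] | -32 41 [ 88. 129. 133.] | -29 38 [ 91. 128. 132.] | -26 40 [ 95. 129. 132.] | -23 38 [100. 129. 133.] | -20 39 [104. 129. 132.] | -17 38 [ 94. 129. 133.] | -14 39 [100. 129. 132.] | -11 37 [101. 128. 133.] | -8 38 [ 92. 129. 132.] | -5 36 [ 97. 129. 133.] | -2 39 [ 99. 129. 133.] | 1 13 [ 89. 128. 130.] | 4 48 [ 83. 109. 125.] | 7 62 [105. 122. 127.] | 10 47 [110. 125. 127.] | 13 41 [110. 126. 130.] | 16 42 [109. 125. 129.] | 19 45 [113. 125. 129.] | 22 41 [110. 125. 128.] | 25 45 [114. 125. 129.] | 28 43 [108. 125. 129.] | 31 34 [112. 125. 129.] | 34 35 [106. 125. 128.] | 37 23 [124. 125. 128.] | 40 21 [123. 125. 128.] | 43 15 [121. 126. 128.] | 46 5 [121. 123. 124.] | 55 6 [80. 83. 83.] | 58 17 [76. 79. 84.] | 61 51 [ 80.  98. 122.] | 64 8 [ 92. 123. 127.] | 85 12 [ 80. 109. 131.] | 88 14 [ 89. 124. 141.] |
```

View pics/s2.png

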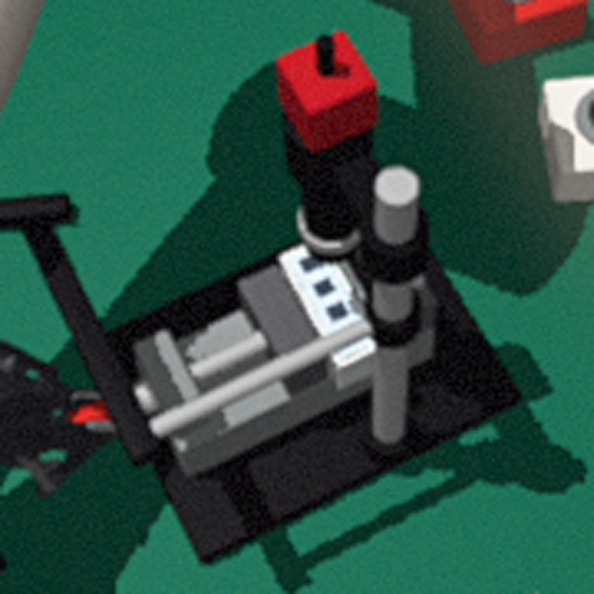

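Jaw face is at y ≈ 2, the carrier spans about 4 to 45 and the backstop is near 61 mm, so roughly 1.5 turns remain. I'll crank one more free turn while watching the force.

```bash
python3 -m inch '18 4.1 -8.3 -4.8 0 0 0;18 9.4 -14.6 -11.2 0 0 0;18 15.6 -18.6 -18.5 0 0 0;18 22.2 -20 -26.5 0 0 0;18 28.9 -18.6 -34.5 0 0 0;18 35.1 -14.6 -41.8 0 0 0;18 40.4 -8.3 -48.2 0 0 0;18 44.5 0 -53 0 0 0' >/dev/null;python3 f.py
python3 -m inch '18 2.6 9.6 -3.1 0 0 0;18 3.5 20 -4.1 0 0 0;18 2.6 30.4 -3.1 0 0 0;18 0 40 0 0 0 0' >/dev/null;python3 f.py
python3 -m inch '18 -4.1 8.3 4.8 0 0 0;18 -9.4 14.6 11.2 0 0 0;18 -15.6 18.6 18.5 0 0 0;18 -22.2 20 26.5 0 0 0' >/dev/null;python3 f.py
python3 -m inch '18 -6.7 -1.4 8 0 0 0;18 -12.9 -5.4 15.3 0 0 0;18 -18.2 -11.7 21.7 0 0 0;18 -22.2 -20 26.5 0 0 0' >/dev/null;python3 f.py
```

```text
t 13.25 F xyz st [-7.3 -6.3 -2. ] knob [ -20.6 -181.6  139.6] ang 327.1 r 40.5 resist 7.2 radial 2.3 q [-38.  34.  69.  25. 108. -50.] 0.02058997804223758
t 13.65 F xyz st [-5.8 -6.6  2.5] knob [  20.1 -181.5  139.8] ang 28.6 r 39.1 resist 6.3 radial -0.6 q [-36.  38.  63.  26. 109. -47.] 0.020857510437540635
t 14.05 F xyz st [-7.4 -7.   7. ] knob [  40.3 -181.5  104.9] ang 90.9 r 38.9 resist 6.8 radial -7.5 q [-35.  41.  62.  27. 107. -47.] 0.020846940723173196
t 14.45 F xyz st [ 2.2 -5.9  9.8] knob [  20.3 -181.4   70.3] ang 151.7 r 39.9 resist 6.6 radial -7.6 q [-36.  41.  67.  26. 103. -50.] 0.02037583437773979
```

```bash
python3 -m inch '18 -2.6 -9.6 3.1 0 0 0;18 -3.5 -20 4.1 0 0 0' >/dev/null;python3 f.py;python3 -m inch '18 0.9 -10.4 -1.1 0 0 0;18 3.5 -20 -4.1 0 0 0'>/dev/null;python3 f.py
python3 -m inch '18 4.1 -8.3 -4.8 0 0 0;18 9.4 -14.6 -11.2 0 0 0' >/dev/null;python3 f.py
```

```text
t 14.65 F xyz st [ 7.2 -6.1  6. ] knob [   0.5 -181.5   64.9] ang 181.3 r 40.6 resist 7.1 radial -6.1 q [-37.  40.  69.  25. 102. -52.] 0.02039413819980841
t 14.85 F xyz st [ 8.8 -6.3  0.2] knob [ -19.6 -181.5   70.1] ang 210.7 r 41.2 resist 7.5 radial -4.6 q [-38.  38.  72.  24. 102. -53.] 0.020266110443563967
t 15.05 F xyz st [ 8.7 -6.4 -4.7] knob [ -34.4 -181.5   84.5] ang 239.7 r 41.5 resist 8.4 radial -5.2 q [-39.  36.  73.  24. 103. -54.] 0.020504001651470666
```

```bash
python3 -m inch '18 6.2 -4 -7.3 0 0 0;18 12.9 -5.4 -15.3 0 0 0' >/dev/null;python3 f.py
python3 - <<'E'
from cell import *
from h import *
p=read_camera("scene")
S=toS(cloud(p).reshape(-1,3))
for y in np.arange(4,70,3):
    m=(abs(S[:,0])<.06)&(abs(S[:,1]*1000-y)<1.5)&(S[:,2]>.07)&(S[:,2]<.16)
    if m.sum()>2:print(y,m.sum(),(np.percentile(S[m,2],[10,50,90])*1000).round(0),end=' | ')
E
```

```text
t 15.25 F xyz st [ 5.2 -7.2 -7.8] knob [ -40.2 -181.5  104.4] ang 268.5 r 41.6 resist 7.9 radial -5.0 q [-39.  34.  73.  24. 105. -53.] 0.0206037639982368
4 41 [ 92. 129. 132.] | 7 37 [100. 130. 133.] | 10 38 [ 92. 130. 133.] | 13 37 [ 90. 128. 131.] | 16 51 [ 91. 123. 127.] | 19 42 [110. 125. 128.] | 22 46 [110. 125. 129.] | 25 42 [109. 125. 128.] | 28 39 [107. 125. 127.] | 31 39 [109. 125. 128.] | 34 35 [105. 126. 129.] | 37 22 [123. 126. 127.] | 40 20 [123. 127. 130.] | 43 18 [124. 126. 129.] | 46 16 [123. 124. 126.] | 49 16 [123. 127. 129.] | 52 12 [121. 125. 126.] | 55 5 [122. 124. 125.] | 61 33 [ 99. 112. 128.] | 64 3 [111. 127. 129.] |
```

```bash
python3 -m inch '18 6.7 1.4 -8 0 0 0;18 12.9 5.4 -15.3 0 0 0' >/dev/null;python3 f.py;python3 -m inch '18 5.3 6.3 -6.4 0 0 0;18 9.4 14.6 -11.2 0 0 0'>/dev/null;python3 f.py
python3 -m inch '18 2.6 9.6 -3.1 0 0 0;18 3.5 20 -4.1 0 0 0' >/dev/null;python3 f.py
```

```text
t 15.5 F xyz st [-3.3 -9.3 -7.5] knob [ -35.3 -181.5  124.3] ang 297.1 r 41.2 resist 8.1 radial -0.5 q [-39.  34.  71.  24. 107. -52.] 0.02045229676142528
t 15.7 F xyz st [-8.2 -8.7 -2.5] knob [ -20.7 -181.5  139.5] ang 327.0 r 40.5 resist 8.2 radial 2.4 q [-38.  34.  69.  25. 108. -50.] 0.020785097484891574
t 15.9 F xyz st [-7.5 -8.8  1.1] knob [  -0.2 -181.5  145.3] ang 357.6 r 39.8 resist 7.4 radial 1.4 q [-37.  36.  66.  26. 109. -48.] 0.020554798498528086
```

```bash
python3 -m inch '18 -0.9 10.4 1.1 0 0 0;18 -3.5 20 4.1 0 0 0' >/dev/null;python3 f.py; python3 -m inch '18 -4.1 8.3 4.8 0 0 0' >/dev/null;python3 f.py
```

```text
t 16.1 F xyz st [-6.6 -8.1  2.3] knob [  20.1 -181.5  139.9] ang 28.6 r 39.1 resist 6.9 radial -1.1 q [-36.  38.  63.  26. 109. -47.] 0.02045724180013308
t 16.2 F xyz st [-7.7 -7.9  2.7] knob [  28.5 -181.5  133.4] ang 44.2 r 38.9 resist 7.4 radial -3.4 q [-35.  39.  63.  27. 109. -47.] 0.020417208140583322
```

```bash
python3 -m inch '18 -5.3 6.3 6.4 0 0 0' >/dev/null;python3 f.py; python3 -m inch '18 -6.2 4 7.4 0 0 0' >/dev/null;python3 f.py;python3 -m inch '18 -6.7 1.4 8 0 0 0' >/dev/null;python3 f.py
```

```text
t 16.3 F xyz st [-6.7 -8.7  4.5] knob [  35.  -181.4  125. ] ang 59.8 r 38.8 resist 7.2 radial -3.6 q [-35.  40.  62.  27. 108. -47.] 0.020656748467853456
t 16.4 F xyz st [-7.4 -8.9  5.6] knob [  38.9 -181.4  115.3] ang 75.4 r 38.8 resist 7.3 radial -5.7 q [-35.  40.  62.  27. 108. -47.] 0.020037888734718245
t 16.5 F xyz st [-7.2 -9.5  6.6] knob [  40.3 -181.4  104.7] ang 91.2 r 38.9 resist 6.4 radial -7.4 q [-35.  41.  62.  27. 107. -47.] 0.020416537030143886
```

```bash
python3 -m inch '18 -6.7 -1.4 8 0 0 0' >/dev/null;python3 f.py; python3 -m inch '18 -6.2 -4 7.4 0 0 0' >/dev/null;python3 f.py;python3 -m inch '18 -5.3 -6.3 6.4 0 0 0' >/dev/null;python3 f.py
```

```text
t 16.6 F xyz st [-7.1 -9.5  8.7] knob [  38.8 -181.4   94.2] ang 106.8 r 39.1 resist 6.3 radial -9.3 q [-35.  41.  63.  27. 106. -48.] 0.020671328880075307
t 16.7 F xyz st [-5.  -9.2 11.5] knob [  34.8 -181.4   84.6] ang 122.1 r 39.4 resist 7.1 radial -10.3 q [-35.  41.  64.  26. 105. -48.] 0.02038057161021965
t 16.8 F xyz st [-0.9 -9.  14.9] knob [  28.5 -181.3   76.5] ang 136.9 r 39.7 resist 9.5 radial -11.5 q [-35.  41.  65.  26. 104. -49.] 0.02028769628211053
```

```bash
python3 -m inch '18 -2.9 -5.4 3.4 0 0 0' >/dev/null;python3 f.py; python3 -m inch '18 0 0 0 0 0 0' >/dev/null;python3 f.py
```

```text
t 16.9 F xyz st [ 3.  -8.6 10.5] knob [  23.1 -181.4   72. ] ang 147.1 r 39.9 resist 8.2 radial -7.2 q [-35.  41.  66.  26. 104. -50.] 0.020427734345323797
t 17.0 F xyz st [-2.7 -9.3  3.3] knob [  22.5 -181.4   71.9] ang 147.8 r 39.7 resist -0.5 radial -4.3 q [-35.  41.  66.  26. 104. -50.] 0.020437823431045016
```

```bash
python3 -m inch '18 -3.1 -9.2 3.7 0 0 0' >/dev/null;python3 f.py
```

```text
t 17.1 F xyz st [ 7.9 -7.4 11.1] knob [  15.1 -181.4   67.8] ang 160.0 r 40.1 resist 11.2 radial -7.7 q [-36.  41.  67.  25. 103. -51.] 0.020269437734984203
```

```bash
python3 -m inch '18 -1.4 -10.2 1.7 0 0 0' >/dev/null;python3 f.py
```

```text
t 17.2 F xyz st [13.1 -8.9  7.8] knob [   4.7 -181.4   65.1] ang 175.3 r 40.5 resist 13.7 radial -6.7 q [-37.  40.  69.  25. 102. -52.] 0.020342461102120592
```

```bash
python3 -m inch '18 0.3 -10.4 -0.3 0 0 0' >/dev/null;python3 f.py;python3 -m inch '18 0 0 0 0 0 0' >/dev/null;python3 f.py
```

```text
t 17.3 F xyz st [16.  -8.7  2.5] knob [  -5.7 -181.4   65.3] ang 190.0 r 40.8 resist 15.3 radial -5.2 q [-37.  39.  70.  25. 102. -52.] 0.020338579642069157
t 17.4 F xyz st [ 4.5 -8.5  1.4] knob [  -6.6 -181.5   65.6] ang 191.4 r 40.7 resist 4.2 radial -2.2 q [-37.  39.  70.  25. 102. -52.] 0.02036546451895646
```

Running resistance is now about 15 N against about 7 N free, so the clamp is roughly 8 N past free running, inside the firm range. I'll let go and back out along the tool axis.

```bash
python3 -m inch '50 0 0 0 0 0 0;50 0 0 0 0 0 0;50 0 0 0 0 0 0;50 0 0 -30 0 0 0;50 0 0 -80 0 0 0;50 0 0 -130 0 0 0;50 0 0 -170 0 0 0;50 0 0 -170 0 0 0'
python3 - <<'E'
from cell import *
from h import *
s=state();print(s["ft_force"])
p=read_camera("scene");a=p["image"][200:330,230:390]
S=toS(cloud(p).reshape(-1,3))
for x in(-45,-30,-15,0,15,30,45):
    m=(abs(S[:,0]*1000-x)<8)&(S[:,2]>.115)&(S[:,2]<.128)&(S[:,1]>0.01)&(S[:,1]<.068);print(x,m.sum(),(np.percentile(S[m,1],[3,97])*1000).round(1) if m.sum() else 0)
m=(S[:,2]>.121)&(S[:,2]<.1275)&(S[:,1]>0.015)&(S[:,1]<.066)&(abs(S[:,0])<.065);r=S[m];print("z",np.median(r[:,2]))
A=np.c_[r[:,:2],np.ones(len(r))];c=np.linalg.lstsq(A,r[:,2],rcond=None)[0];print("tilt deg",np.degrees(c[:2]))
q=read_camera("side");cv2.imwrite("pics/s3.png",np.hstack([cv2.resize(a,(400,325),interpolation=2),cv2.resize(q["image"][160:290,280:440],(400,325),interpolation=2)]))
w=read_camera("wrist");W=toS(cloud(w).reshape(-1,3)).reshape(400,640,3);im=w["image"].astype(int)
m=(im[...,2]>im[...,1]*2)&(im[...,2]>60)&(abs(W[...,0])<.07)&(W[...,1]<-.13)&(W[...,1]>-.28)&(W[...,2]>.04);print(np.percentile(W[m],[2,50,98],axis=0).round(4).tolist())
E
```

```text
time_s: 18.2
ee_pos: [0.6207, -0.2984, 0.1844]
eef_rot: [[-0.18, 0.973, -0.146], [0.747, 0.232, 0.623], [0.639, 0.003, -0.769]]
ft_force: [0.2, 0.5, -0.6]
width: 0.0502
grip_force: 0.0
[ 0.24275562  0.52086855 -0.56446795]
-45 16 [11.5 28.6]
-30 30 [11.1 64.4]
-15 73 [15.9 62.5]
0 73 [16.9 61.7]
15 39 [11.9 53.3]
30 16 [13.6 41.8]
45 22 [11.1 35. ]
z 0.1252533761226231
tilt deg [-0.13184938  0.61977964]
[[0.0026, -0.1977, 0.0642], [0.0124, -0.1774, 0.0759], [0.023, -0.15, 0.0785]]
```

View pics/s3.png

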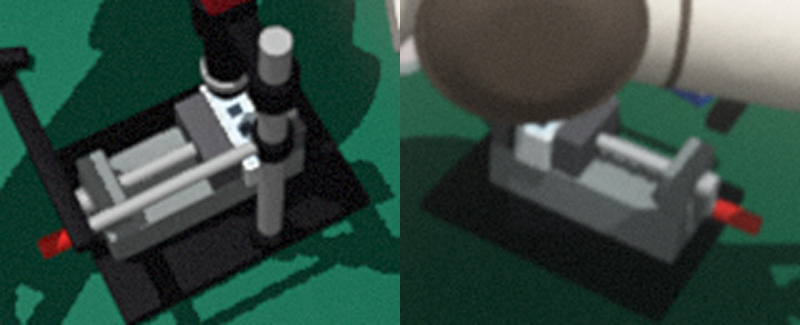

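The crops show the carrier against the backstop. The wrist depth, though, puts the knob at x ≈ 12.6 mm, which means it may have turned back on release. I'll check that from the other cameras.

Run:
```python
from cell import *
from h import *
print(state()["time_s"])
for n in("scene","side","wrist"):
    w=read_camera(n);W=toS(cloud(w).reshape(-1,3)).reshape(400,640,3);im=w["image"].astype(int)
    m=(im[...,2]>im[...,1]*2)&(im[...,2]>60)&(abs(W[...,0])<.07)&(W[...,1]<-.15)&(W[...,1]>-.28)&(W[...,2]>.04)&(W[...,2]<.16);print(n,m.sum(),np.percentile(W[m],[2,50,98],axis=0).round(4).tolist())
    j=(W[...,2]>.1285)&(W[...,2]<.136)&(abs(W[...,0])<.04)&(W[...,1]>-.05)&(W[...,1]<.05)
    if j.sum()>20:print(" jaw top y",np.percentile(W[j][:,1],[2,98]).round(4),j.sum())
```

```text
18.35
scene 93 [[0.0051, -0.1961, 0.0686], [0.0157, -0.1814, 0.0753], [0.024, -0.1677, 0.0813]]
 jaw top y [-0.0111  0.0426] 268
side 133 [[-0.0005, -0.1965, 0.0641], [0.0044, -0.1713, 0.0753], [0.0164, -0.1507, 0.0808]]
 jaw top y [-0.0116  0.0335] 177
wrist 1266 [[0.0024, -0.1977, 0.0634], [0.0124, -0.1779, 0.0759], [0.0231, -0.1514, 0.0785]]
```

The crank did turn back, from about 191° to about 162°, when I let go. I'll regrip, tighten again and release gently in stages while watching it.

Run:
```python
from cell import *
from h import *
s=state();print(go(s,toW([.0128,-.169,.0532])[0],Rt(40)))
```

```text
(array([  0.9,  20.1, 166. ]), array([-0.1, -0.1, -0. ]))
```

```bash
python3 -m inch '50 0.9 20 40 0 0 0;50 0.9 20 90 0 0 0;50 0.9 20 135 0 0 0;50 0.9 20 166 0 0 0;50 0.9 20 166 0 0 0;30 0.9 20 166 0 0 0;18 0.9 20 166 0 0 0;18 0.9 20 166 0 0 0' 40 >/dev/null; python3 f.py;  python3 -m inch '18 0 0 0 0 0 0;18 0 0 0 0 0 0' >/dev/null; python3 f.py
```

```text
t 19.3 F xyz st [1.3 0.4 4. ] knob [  13.4 -183.2   69.6] ang 161.5 r 37.8 resist 2.5 radial -3.4 q [-36.  41.  67.  25. 103. -51.] 0.02083288561062017
t 19.5 F xyz st [ 3.2 -3.   6.6] knob [  13.4 -183.1   69.5] ang 161.6 r 38.0 resist 5.1 radial -5.3 q [-36.  41.  67.  25. 103. -51.] 0.020863818703903556
```

```bash
python3 -m inch '18 -1.3 -10.3 1.5 0 0 0' >/dev/null; python3 f.py;  python3 -m inch '18 0.4 -10.4 -0.5 0 0 0' >/dev/null; python3 f.py
```

```text
t 19.6 F xyz st [13.5 -1.5  7.1] knob [   4.4 -183.1   67.4] ang 175.5 r 38.2 resist 14.0 radial -6.0 q [-37.  40.  69.  25. 103. -52.] 0.020909247316647506
t 19.7 F xyz st [16.2 -2.   4.5] knob [  -6.5 -183.1   67.7] ang 191.8 r 38.6 resist 15.0 radial -7.7 q [-37.  39.  70.  25. 102. -52.] 0.02062614686270641
```

```bash
python3 -m inch '18 0 0 0 0 0 0;18 0 0 0 0 0 0' 20 >/dev/null; python3 f.py;  python3 -m inch '18 0 0 0 0 0 0;18 0 0 0 0 0 0' >/dev/null; python3 f.py; python3 -m inch '23 0 0 0 0 0 0' >/dev/null; python3 f.py; python3 -m inch '25 0 0 0 0 0 0;25 0 0 0 0 0 0' >/dev/null; python3 f.py
python3 - <<'E'
from cell import *
from h import *
for n in("scene","wrist"):
    w=read_camera(n);W=toS(cloud(w).reshape(-1,3)).reshape(400,640,3);im=w["image"].astype(int)
    m=(im[...,2]>im[...,1]*2)&(im[...,2]>60)&(abs(W[...,0])<.07)&(W[...,1]<-.15)&(W[...,1]>-.28)&(W[...,2]>.04)&(W[...,2]<.16)
    if m.sum()>5:print(n,m.sum(),np.percentile(W[m],[2,50,98],axis=0).round(4).tolist())
E
```

```text
t 19.9 F xyz st [ 3.9 -0.7  3.4] knob [  -7.3 -183.1   67.9] ang 193.1 r 38.6 resist 3.0 radial -4.2 q [-37.  39.  70.  25. 103. -52.] 0.02072309589703961
t 20.1 F xyz st [ 5.  -2.1  4.3] knob [  -7.2 -183.1   67.8] ang 192.9 r 38.6 resist 3.9 radial -5.3 q [-37.  39.  70.  25. 103. -52.] 0.020732914714818196
t 20.2 F xyz st [ 5.7 -2.7  0.8] knob [  -7.4 -183.    67.5] ang 193.0 r 39.0 resist 5.3 radial -2.0 q [-37.  39.  70.  25. 103. -52.] 0.022792050913980014
t 20.4 F xyz st [ 5.4 -3.4 -0.4] knob [  -7.5 -182.8   67.1] ang 193.1 r 39.4 resist 5.3 radial -0.8 q [-37.  39.  70.  25. 103. -52.] 0.02478996740003192
scene 66 [[-0.0188, -0.1952, 0.0653], [-0.0055, -0.1795, 0.075], [0.0063, -0.1678, 0.0972]]
wrist 5971 [[-0.0155, -0.1975, 0.066], [-0.0052, -0.1773, 0.0746], [0.0053, -0.1514, 0.0769]]
```

```bash
python3 -m inch '25 0 0.4 0 0 0 0;25 0 0.8 0 0 0 0;25 0 0.8 0 0 0 0' >/dev/null; python3 f.py;python3 -m inch '25 0 0.4 0 0 0 0;25 0 0.8 0 0 0 0;25 0 0.8 0 0 0 0' >/dev/null; python3 f.py;python3 -m inch '25 0 0.4 0 0 0 0;25 0 0.8 0 0 0 0;25 0 0.8 0 0 0 0' >/dev/null; python3 f.py;  python3 - <<'E'
from cell import *
from h import *
for n in("wrist",):
    w=read_camera(n);W=toS(cloud(w).reshape(-1,3)).reshape(400,640,3);im=w["image"].astype(int)
    m=(im[...,2]>im[...,1]*2)&(im[...,2]>60)&(abs(W[...,0])<.07)&(W[...,1]<-.15)&(W[...,1]>-.28)&(W[...,2]>.04)&(W[...,2]<.16)
    if m.sum()>5:print(n,m.sum(),np.percentile(W[m],[2,50,98],axis=0).round(4).tolist())
E
```

```text
t 20.8 F xyz st [ 3.1 -2.7  1.7] knob [  -6.9 -182.4   67. ] ang 192.2 r 39.4 resist 2.7 radial -2.3 q [-37.  39.  70.  25. 103. -52.] 0.024720477537461545
t 21.1 F xyz st [ 3.1 -2.1 -0.7] knob [  -6.2 -182.2   66.9] ang 191.1 r 39.3 resist 3.2 radial 0.0 q [-37.  39.  70.  25. 103. -52.] 0.024741187729476345
t 21.4 F xyz st [ 2.5 -2.1 -0.2] knob [  -5.3 -182.2   67. ] ang 189.9 r 39.1 resist 2.5 radial -0.3 q [-37.  39.  70.  25. 103. -52.] 0.02528412853796005
wrist 6053 [[-0.0134, -0.1975, 0.0657], [-0.003, -0.1773, 0.0744], [0.0076, -0.1514, 0.0767]]
```

```bash
for i in 1; do :; done; python3 -m inch '25 0 0.6 0 0 0 0;25 0 1.2 0 0 0 0;25 0 1.8 0 0 0 0;25 0 1.8 0 0 0 0' >/dev/null; python3 f.py;python3 -m inch '25 0 0.6 0 0 0 0;25 0 1.2 0 0 0 0;25 0 1.8 0 0 0 0;25 0 1.8 0 0 0 0' >/dev/null; python3 f.py;python3 -m inch '25 0 0.6 0 0 0 0;25 0 1.2 0 0 0 0;25 0 1.8 0 0 0 0;25 0 1.8 0 0 0 0' >/dev/null; python3 f.py;  python3 - <<'E'
from cell import *
from h import *
for n in("wrist",):
    w=read_camera(n);W=toS(cloud(w).reshape(-1,3)).reshape(400,640,3);im=w["image"].astype(int)
    m=(im[...,2]>im[...,1]*2)&(im[...,2]>60)&(abs(W[...,0])<.07)&(W[...,1]<-.15)&(W[...,1]>-.28)&(W[...,2]>.04)&(W[...,2]<.16)
    if m.sum()>5:print(n,m.sum(),np.percentile(W[m],[2,50,98],axis=0).round(4).tolist())
E
```

```text
t 21.85 F xyz st [ 3.4 -1.3  0.2] knob [  -3.5 -182.1   67. ] ang 187.2 r 38.8 resist 3.4 radial -0.6 q [-37.  39.  70.  25. 103. -52.] 0.025008075073604513
t 22.25 F xyz st [ 2.8 -1.3 -0.8] knob [  -1.7 -182.2   67. ] ang 184.6 r 38.6 resist 2.8 radial 0.6 q [-37.  40.  69.  25. 103. -52.] 0.02489245192243683
t 22.65 F xyz st [ 2.8 -1.7  0.4] knob [ 1.000e-01 -1.822e+02  6.700e+01] ang 181.9 r 38.5 resist 2.7 radial -0.5 q [-37.  40.  69.  25. 103. -52.] 0.025316242887563477
wrist 6068 [[-0.008, -0.1975, 0.0655], [0.0024, -0.1774, 0.0743], [0.0131, -0.1515, 0.0766]]
```

```bash
cat > k.py <<'E'
from cell import *
from h import *
w=read_camera("wrist");W=toS(cloud(w).reshape(-1,3)).reshape(400,640,3);im=w["image"].astype(int)
m=(im[...,2]>im[...,1]*2)&(im[...,2]>60)&(abs(W[...,0])<.07)&(W[...,1]<-.15)&(W[...,1]>-.28)&(W[...,2]>.04)&(W[...,2]<.16)
print("  knob seen x",np.percentile(W[m],[2,50,98],axis=0)[:,0].round(4))
E
python3 -m inch '25 0 1 0 0 0 0;25 0 2 0 0 0 0;25 0 3 0 0 0 0;25 0 3 0 0 0 0' >/dev/null; python3 f.py; python3 k.py; python3 -m inch '25 0 1 0 0 0 0;25 0 2 0 0 0 0;25 0 3 0 0 0 0;25 0 3 0 0 0 0' >/dev/null; python3 f.py;python3 k.py; python3 -m inch '25 0 1 0 0 0 0;25 0 2 0 0 0 0;25 0 3 0 0 0 0;25 0 3 0 0 0 0' >/dev/null; python3 f.py;python3 k.py
```

```text
t 23.1 F xyz st [ 2.4 -0.7 -0.4] knob [   3.2 -182.2   67. ] ang 177.4 r 38.6 resist 2.4 radial 0.5 q [-37.  40.  69.  25. 103. -51.] 0.025039953625444807
  knob seen x [-0.005   0.0055  0.0162]
t 23.55 F xyz st [ 1.7 -0.4  0.9] knob [   6.1 -182.2   66.9] ang 173.0 r 38.8 resist 1.8 radial -0.7 q [-36.  40.  68.  25. 103. -51.] 0.025362887522123897
  knob seen x [-0.0022  0.0085  0.0193]
t 24.0 F xyz st [ 1.6 -0.8 -0.3] knob [   9.1 -182.2   67. ] ang 168.6 r 39.3 resist 1.5 radial 0.6 q [-36.  40.  68.  25. 103. -51.] 0.02488362023765991
  knob seen x [0.0007 0.0114 0.0223]
```

```bash
python3 -m inch '25 0 1 0 0 0 0;25 0 2 0 0 0 0;25 0 2 0 0 0 0' >/dev/null; python3 f.py; python3 k.py; python3 -m inch '25 0 1 0 0 0 0;25 0 2 0 0 0 0;25 0 2 0 0 0 0' >/dev/null; python3 f.py;python3 k.py;  python3 -m inch '25 0 1 0 0 0 0;25 0 2 0 0 0 0;25 0 2 0 0 0 0' >/dev/null; python3 f.py;python3 k.py
```

```text
t 24.35 F xyz st [ 0.8 -0.   0.1] knob [  11.1 -182.1   67. ] ang 165.9 r 39.7 resist 0.8 radial 0.1 q [-36.  41.  68.  25. 103. -51.] 0.025034686368496043
  knob seen x [-0.0006  0.013   0.0242]
t 24.7 F xyz st [ 0.2 -0.1  0.1] knob [  13.1 -182.2   67. ] ang 163.1 r 40.3 resist 0.3 radial -0.0 q [-36.  41.  67.  25. 103. -51.] 0.02540800290442424
  knob seen x [0.0013 0.0128 0.0235]
t 25.05 F xyz st [ 0.  -0.5 -0.7] knob [  15.1 -182.2   67. ] ang 160.4 r 40.9 resist -0.2 radial 0.7 q [-36.  41.  67.  25. 103. -51.] 0.0254357262993217
  knob seen x [0.0034 0.0144 0.0249]
```

The crank springs back until the clamp reaction equals its own 5 N friction, near 162°. I'll regrip, tighten to about +9 N, ease it back slowly so it rests at its highest holding point, centre the fingers and leave.

```bash
python3 -m inch '25 0 -2 0 0 0 0;18 0 -2 0 0 0 0;18 0 -2 0 0 0 0' 40 >/dev/null; python3 f.py;  python3 -m inch '18 -1.2 -10.3 1.5 0 0 0' >/dev/null; python3 f.py;  python3 -m inch '18 0.4 -10.4 -0.5 0 0 0' >/dev/null; python3 f.py; python3 -m inch '18 1.6 -9.8 -2 0 0 0' >/dev/null; python3 f.py; python3 -m inch '18 0 0 0 0 0 0;18 0 0 0 0 0 0;18 0 0 0 0 0 0' >/dev/null; python3 f.py
```

```text
t 25.4 F xyz st [ 2.2 -1.8 -1.1] knob [  13.  -182.4   66.9] ang 163.2 r 40.3 resist 1.8 radial 1.7 q [-36.  41.  67.  25. 103. -51.] 0.020618722604657615
t 25.5 F xyz st [15.4 -2.5 -1.8] knob [   4.3 -182.4   65. ] ang 176.0 r 40.6 resist 15.2 radial 2.9 q [-37.  40.  69.  25. 103. -52.] 0.0210535430012906
t 25.6 F xyz st [14.7 -3.  -4.7] knob [  -6.7 -182.4   65.2] ang 191.4 r 41.1 resist 15.3 radial 1.7 q [-37.  39.  70.  25. 102. -52.] 0.020893015863099725
t 25.7 F xyz st [18.2 -0.9 -2. ] knob [ -16.6 -182.4   67.9] ang 205.6 r 41.6 resist 17.2 radial -6.1 q [-38.  38.  71.  24. 102. -53.] 0.020855440033112106
t 26.0 F xyz st [ 6.  -1.6 -0.7] knob [ -17.1 -182.4   68.4] ang 206.5 r 41.5 resist 5.6 radial -2.1 q [-38.  38.  71.  24. 102. -53.] 0.021039219933573605
```

```bash
python3 -m inch '18 -1.2 4.9 1.5 0 0 0;18 -2.1 10.4 2.5 0 0 0;18 -2.5 15.9 3 0 0 0;18 -2.4 19 2.9 0 0 0;18 -2.4 20.8 2.8 0 0 0;18 -2.4 20.8 2.8 0 0 0' 20 >/dev/null; python3 f.py; python3 -m inch '22 0 0 0 0 0 0;23 0 0 0 0 0 0;24 0 0 0 0 0 0;25 0 0 0 0 0 0;25 0 0 0 0 0 0' >/dev/null; python3 f.py; python3 k.py
```

```text
t 26.6 F xyz st [ 6.4 -3.9  3.3] knob [   3.7 -182.3   64.7] ang 176.8 r 40.9 resist 6.6 radial -3.0 q [-37.  40.  69.  25. 103. -52.] 0.020902671911016402
t 27.1 F xyz st [ 2.2  0.2 -0.6] knob [   3.2 -182.1   64.5] ang 177.5 r 41.0 resist 2.1 radial 0.7 q [-37.  40.  69.  25. 103. -52.] 0.024861356899839464
  knob seen x [-0.0053  0.0053  0.0163]
```

```bash
python3 -m inch '25 0 1 0 0 0 0;25 0 2 0 0 0 0;25 0 3 0 0 0 0;25 0 4 0 0 0 0;25 0 5 0 0 0 0;25 0 6 0 0 0 0;25 0 7 0 0 0 0;25 0 7 0 0 0 0' >/dev/null; python3 f.py; python3 k.py; python3 -m inch '26 0 0 0 0 0 0;27 0 0 0 0 0 0;28 0 0 0 0 0 0;29 0 0.5 0 0 0 0;32 0 1.5 0 0 0 0;40 0 2.5 0 0 0 0;50 0 2.5 0 0 0 0;50 0 2.5 0 0 0 0' >/dev/null; python3 f.py; python3 k.py
```

```text
t 27.95 F xyz st [ 1.2 -0.4  0.2] knob [  10.4 -182.3   64.6] ang 167.5 r 41.9 resist 1.3 radial 0.1 q [-36.  41.  68.  25. 103. -51.] 0.02496614561244832
  knob seen x [-0.0014  0.0125  0.0236]
t 28.8 F xyz st [ 0.1 -1.1  0.3] knob [  12.8 -182.3   64.6] ang 164.4 r 42.5 resist 0.2 radial -0.2 q [-36.  41.  68.  25. 103. -51.] 0.05036425204394954
  knob seen x [0.0025 0.0129 0.0228]
```

```bash
python3 -m inch '50 0 0 -40 0 0 0;50 0 0 -90 0 0 0;50 0 0 -140 0 0 0;50 0 0 -190 0 0 0;50 0 -50 -210 0 0 0;50 0 -100 -210 0 0 0;50 0 -150 -210 0 0 0;50 0 -150 -210 0 0 0'; python3 k.py
python3 - <<'E'
from cell import *
from h import *
p=read_camera("scene");q=read_camera("side")
cv2.imwrite("pics/s4.png",np.hstack([cv2.resize(p["image"][215:315,260:370],(440,400),interpolation=2),cv2.resize(q["image"][180:270,300:390],(360,400)[:2],interpolation=2)]))
for n,w in(("scene",p),("side",q)):
    W=toS(cloud(w).reshape(-1,3)).reshape(400,640,3);im=w["image"].astype(int)
    # pale coupon on the carrier top
    m=(abs(W[...,2]-.1255)<.004)&(im.min(-1)>130)&(abs(W[...,0])<.06)&(W[...,1]>.01)&(W[...,1]<.068)
    print(n,m.sum(),rect(W[m]) if m.sum()>5 else 0)
    m=(W[...,2]>.12)&(W[...,2]<.128)&(abs(W[...,0])<.06)&(W[...,1]>.014)&(W[...,1]<.066);print(" top z",np.percentile(W[m][:,2],[10,50,90]).round(4),np.percentile(W[m],[2,98],axis=0).round(4)[:,:2].tolist())
E
```

```text
time_s: 29.65
ee_pos: [0.4957, -0.3542, 0.2116]
eef_rot: [[-0.175, 0.973, -0.149], [0.745, 0.23, 0.626], [0.644, -0.002, -0.765]]
ft_force: [1.5, 0.4, 0.8]
width: 0.0496
grip_force: 0.0
  knob seen x [0.0021 0.0087 0.021 ]
scene 194 (array([ 2.6, 43.2]), array([ 40.3, 106.6]), 89.7)
 top z [0.1225 0.1254 0.1275] [[-0.0447, 0.0156], [0.0545, 0.0623]]
side 219 (array([-6.5, 42.1]), array([43.5, 97.8]), 88.3)
 top z [0.1236 0.126  0.1276] [[-0.0537, 0.0188], [0.0402, 0.0642]]
```

View pics/s4.png

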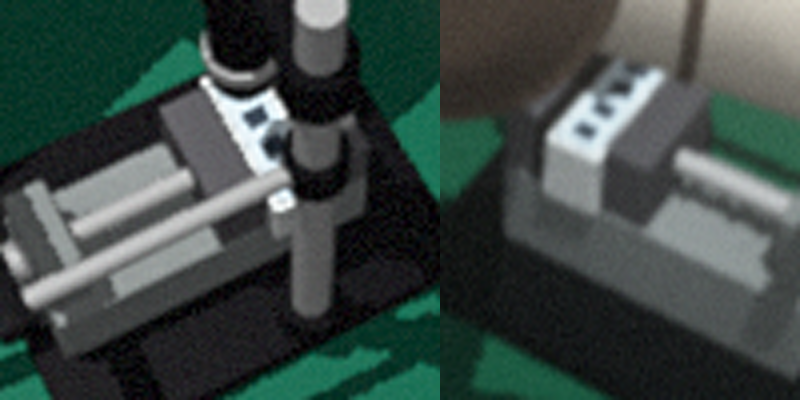

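The final view shows the carrier square (within about 1°), flat (top at 125 mm) and held between jaw and backstop. The knob stayed where I left it and the arm is clear, so I'm handing the job in.

```bash
python3 -c "
from cell import *
print(finish_job())"
```

```text
the job is handed in; nothing more can be done
None
```

I zeroed the counter, then clamped the carrier squarely and flat against the backstop at about +10 N over free running; the crank eased back on release to about +5 N, the bottom edge of the firm range, and the job is handed in with the arm clear.

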